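# Clamp a wiring duct in the riveting jig with a cam-locked jaw

### The job

Clamp the white wiring duct in the riveting jig: flip the jaw's cam lever up to free the jaw, slide the jaw along until its sprung rubber pad presses lightly on the end of the duct (pushed in a few millimetres, well short of bottoming, so that the duct does not bow), then flip the lever fully down again to lock the jaw there. Do not bump the light bar above the jaw, and leave the things around the jig where they are.

Things in the scene. Friction and masses are not known exactly. Their poses are not given: they have to be found in the camera images.
- jig: Aluminium jig bed 500 (x) x 80 (y) x 40 mm, fixed; origin at the centre of its underside, on the bench; x along it, away from the robot, from jaw to end block. A light bar over it (x = -275 to -20, y = -52 to -34 mm, 212 to 245 mm above the bench; posts at y = +62, x = -265 and -30) leaves no room for an upright gripper at the raised lever: come from the lever side (-y), leaning 30-45 deg.
- jaw (a joint): Travel of the grey sliding jaw (70 mm wide, 60 mm long, 58 mm high over the bed) along jig +x, in m, 0 to 0.19; at 0 its centre (the lever's hinge) is at jig x = -205 mm. When freed it slides with about 7 N of friction and stays where it is left; when locked it is held fast. With the lever raised it may be pushed or dragged by the lever's handle.
- lever (a joint): Angle of the cam lever on the jaw, rad: 0 fully down (locked, the lever points to jig -y and 10 degrees upward), grows as it is raised, 0.9 fully up (62 degrees above level). The cam lets go of the bed above about 0.45. The lever stays where it is left; near its down end it takes about 10 N at the handle.
- lever_hinge (a point): Middle of the lever's hinge axis, which runs along jig x, at jig y = 0, 58 mm above the bench; moves with the jaw.
- lever_handle (a point): Centre of the lever's handle: a black round crossbar 20 mm thick and 40 mm long, lying along jig x, 95 mm from the hinge axis; free on all sides, on a steel arm 14 mm wide. 75 mm above the bench when down, 142 mm when up. It can be pinched end to end along jig x. The handle turns with the lever.
- pad (a joint): How far the jaw's rubber pad is pushed in against its spring, m: 0 free, 0.013 bottomed; 1 N per mm.
- pad_face (a point): Centre of the pad's face (66 mm wide, 32 mm high) that meets the duct; it looks to jig +x, 70 mm ahead of the lever's hinge when the pad is free, 61 mm above the bench.
- duct: Slotted white wiring duct, an open channel 130 mm long (x), 60 mm wide (y), 40 mm high, walls 4 mm; loose on the bed, with its +x end at the end block; origin at the centre of its underside. The end that the pad must meet is 65 mm from it to -x. The end block is a grey steel block bolted to the bed, 70 mm wide and 50 mm high.
- offcut: Bystander: an 80 mm offcut of the same duct, on the bench on the lever's side of the jig, beside the duct; origin under its centre.
- breaker: Bystander: white three-pole circuit breaker 54 x 72 x 90 mm, standing on the bench on the other side of the jig; origin under its centre.
- wrench: Bystander: steel wrench 160 mm long, lying on the bench on that other side; origin under its middle.
Not all that is in view belongs to the job. What is shaped like the duct but brown is not meant.

How it is judged:
By the outcome, as a careful person would: the job done as asked, in the order asked, and still so for the second after the job is handed in, with the robot touching nothing.
It also fails if it takes over 42 s, if anything falls off the work surface, if the arm or the gripper's body presses on something with over 40 N, if the wrist force passes 120 N, or if a joint passes its speed limit or range.

### The arm

A 6-joint arm with a two-finger parallel gripper is mounted at the origin on the work surface. World frame = base frame: x ahead of the robot, y to its left, z up, the work surface at z = 0. Lengths are in m, angles in rad, forces in N, time in s.
With the tool pointing down it reaches from about 0.225 to 0.875 m from the base axis. Payload 3.4 kg.
Tool frame: the origin (TCP) lies at the very end of the fingers, on their centre line; the grasp point (between the pads) lies 19 mm behind it; z points along the fingers, y is the line along which they close (so a half turn about z gives the same grasp; the last joint's range is limited). The gripper opens to 85 mm and grips with 20 to 120 N. Pads are 22 mm wide; open, the fingers measure 114 mm over their backs; the gripper's body (76 mm by 85 mm) begins 54 mm behind the grasp point. The pads swing forward as they close: fully open they stand 13 mm farther back than shut.
Start: joints at [-1.26, 0.276, 1.505, -0, 1.361, -0.121], TCP at [0.241, -0.522, 0.231] pointing down, gripper open.
Joint ranges: [-2.89, 2.89], [-0.75, 2.08], [0.22, 2.7], [-1.18, 4.32], [0.11, 2.71], [-2.7, 2.7]. Speed limits (rad/s): [2.57, 2.57, 3.14, 3.14, 3.14, 3.14].

### API

Orientations are given as a unit quaternion [w, x, y, z].
In Python, from rig import get_state, optics, sign_off gives the robot as it stands.
- The arm moves only by the tool send_rows, never from a script. Its argument "increments" is a list of rows, each an object with "gripper": the gripper's target within -1 to 1 (shut at 1, half-way at 0, fully open at -1); "linear": the shift along the world's x, y, z in m, a list of three; "delta_rot": the turn, a rotation vector about the world's x, y, z in rad, a list of three. In form: [{"gripper": gripper, "linear": [dx, dy, dz], "delta_rot": [rx, ry, rz]}, ...]. A call has 1 to 8 rows; each row is the pose to reach, as a shift and turn from the pose commanded when the call began; what a row does not reach only later rows make up. A row lasts 1/10 s, in which the tool goes at most 50 mm and 8.59 degrees, less where a joint would pass 70% of its speed; a pose out of reach is approached as far as the arm can. A call with a gripper value outside its range is refused whole. The fingers move at their own pace and stop on an object; "newtons" is the grip in N (left out, the last holds). Time passes only in rows, so rows that repeat a pose let the fingers close. It gives the time, the measured TCP pose, the force, the opening and the grip force at its end, in the units of the state.
- get_state(): the state, without advancing time (a new reading comes with each control period).
- optics.get_image(name): name is "scene" or "top"; returns a dict with "pixels" (400x640x3 uint8, blue, green, red), "K" (3x3 intrinsics, pixels), "rvec" (rotation vector, rad) and "tvec" (3), from world to camera coordinates, as OpenCV has them. Camera axes: x right, y down, z forward; pixel columns grow to the right and rows downward; lengths in m; the calibration is good to about 2 mm. A picture is of the moment at which its call begins. There is no depth.
- sign_off(): hands the job in; it is judged then, once.
The state is a dict: "clock": time; "qpos": joint angles; "qd": joint speeds; "effort": joint torques, N m; "position": TCP position; "ee_rot": TCP orientation; "contact_force": force on the tool from outside, world axes, zero at the start; "moment": the same for the moment, N m; "width": finger opening in m; "gripper_force": force on a finger pad.
Only numpy, scipy, OpenCV 4.12 (cv2) and the standard library are available. Lean on these libraries where they do the work, as an engineer would, in place of code of your own. Each camera call takes 0.05 s, during which the arm holds its last target. There are 200 camera calls.

## Working session

There is one attempt and no reset: what is moved stays moved. The work goes in short steps, Python scripts to look and compute and a tool call to move; the robot and the scene stay as the last step left them, time stands still between calls to the robot, and variables do not carry over. Pictures are saved under pics/ and viewed, at most 10 in all, crops included, and the job is handed in when it is done.

Besides the shell and the picture viewer there is one more tool, called after "Call:" as a command line: name --argument value ..., lists and objects as JSON in quotes. send_rows: Moves the arm, as the interface text tells. Its arguments: {"type":"object","properties":{"increments":{"type":"array"},"newtons":{"type":"number"}},"required":["increments"]}

```bash
mkdir -p pics; python3 - <<'E'
from rig import get_state, optics
import cv2,pickle
s=get_state();print(s)
for n in("scene","top"):
    d=optics.get_image(n);cv2.imwrite(f"pics/{n}0.png",d["pixels"]);pickle.dump(d,open(f"{n}0.pkl","wb"));print(n,d["K"],d["rvec"],d["tvec"])
E
```

```text
{'clock': 0.0, 'qpos': array([-1.25996818e+00,  2.76628394e-01,  1.50618916e+00,  2.03443118e-05,
        1.36071513e+00, -1.21004615e-01]), 'qd': array([ 8.02562101e-05, -1.51140079e-04, -4.88069815e-04,  5.90498884e-04,
       -1.38937593e-03,  5.45428708e-04]), 'effort': array([ 2.20630704e-03, -4.16773975e+01, -2.45805842e+01,  6.57841201e-05,
        1.09090985e-02, -2.37840254e-05]), 'position': array([ 0.24048541, -0.52167958,  0.23039836]), 'ee_rot': array([-9.66591525e-04,  9.76780474e-01,  2.14240439e-01, -8.20259623e-05]), 'contact_force': array([-0.71260262, -0.28776634,  0.18266464]), 'moment': array([ 0.00658854, -0.00440102, -0.00730541]), 'gripper_force': 0.0, 'width': 0.08515531955701794}
scene [[456.9795452    0.         316.86741217]
 [  0.         456.9795452  199.74045244]
 [  0.           0.           1.        ]] [ 2.01454687  1.12699604 -0.55015974] [-0.34823455 -0.25885039  1.33683756]
top [[367.72476085   0.         322.94642685]
 [  0.         367.72476085 195.5617473 ]
 [  0.           0.           1.        ]] [ 2.17224477 -2.14178775  0.19953669] [0.01999528 0.60353461 0.7090595 ]
```

View pics/scene0.png

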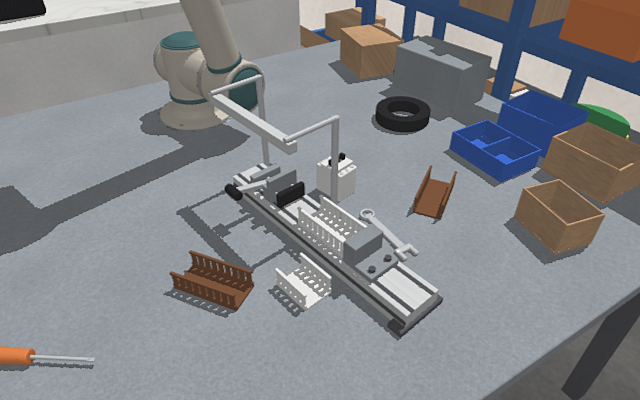

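View pics/top0.png

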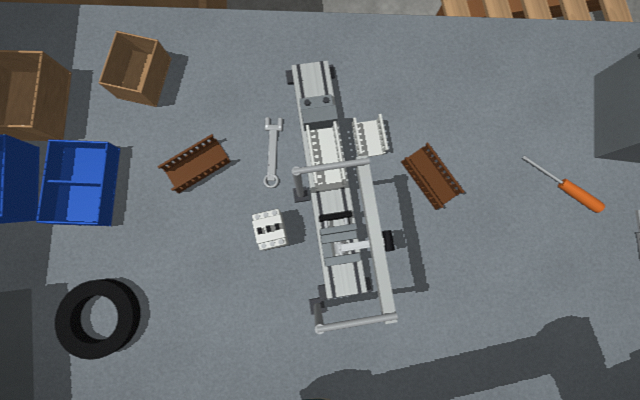

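Scene view: the jig runs away from the robot. The lever handle is at about (234,191), the pad at (290,193), the duct at (330,225) and the end block at (365,245). Top view: handle (389,240), pad (335,216), bed from (312,65) to (348,295).

There are four duct-like shapes in the top view: white on the jig (328,155), white on the bench (372,135), and two brown ones at (195,163) and (433,175). The one on the jig bed against the end block is the duct meant. I'll confirm that in an enlarged crop.

```bash
cat > h.py <<'E'
import numpy as np,cv2,pickle
from scipy.spatial.transform import Rotation as R
def load(n):return pickle.load(open(n+".pkl","rb"))
def ray(d,uv):
    M=cv2.Rodrigues(np.array(d["rvec"],float))[0];t=np.array(d["tvec"],float)
    v=M.T@np.linalg.inv(d["K"])@np.array([uv[0],uv[1],1.]);return -M.T@t,v/np.linalg.norm(v)
def onz(d,uv,z):
    c,v=ray(d,uv);return c+v*(z-c[2])/v[2]
def tri(a,ua,b,ub):
    c1,v1=ray(a,ua);c2,v2=ray(b,ub)
    s=np.linalg.lstsq(np.c_[v1,-v2],c2-c1,rcond=None)[0]
    p,q=c1+s[0]*v1,c2+s[1]*v2;return (p+q)/2,np.linalg.norm(p-q)
def proj(d,P):return cv2.projectPoints(np.array(P,float).reshape(-1,1,3),np.array(d["rvec"],float),np.array(d["tvec"],float),d["K"],None)[0][:,0]
def dark(d,box,th=60):
    x0,y0,x1,y1=box;g=d["pixels"][y0:y1,x0:x1].max(2)
    n,l,s,c=cv2.connectedComponentsWithStats((g<th).astype(np.uint8))
    return [(s[i].tolist()[:2],s[i].tolist()[2:],(c[i]+[x0,y0]).round(1).tolist()) for i in range(1,n) if s[i][4]>12]
E
python3 - <<'E'
from h import *
T=load("top0");S=load("scene0")
print("top",dark(T,(300,195,410,265),45));print("scene",dark(S,(215,170,315,215),45))
a=T["pixels"][50:310,270:420];b=S["pixels"][130:340,200:450]
a=cv2.resize(cv2.rotate(a,cv2.ROTATE_90_CLOCKWISE),None,fx=1.9,fy=1.9,interpolation=cv2.INTER_CUBIC)
b=cv2.resize(b,None,fx=1.2,fy=1.2,interpolation=cv2.INTER_CUBIC)
a=cv2.resize(T["pixels"][50:310,270:420],None,fx=2.2,fy=2.2,interpolation=cv2.INTER_CUBIC)
b=cv2.resize(S["pixels"][140:340,215:445],None,fx=2,fy=2,interpolation=cv2.INTER_CUBIC)
o=np.zeros((580,800,3),np.uint8);o[:a.shape[0],:a.shape[1]]=a;o[:b.shape[0],335:335+b.shape[1]]=b
cv2.imwrite("pics/crop.png",o)
E
```

```text
top [([19, 16], [33, 11, 184], [335.2, 215.7]), ([83, 36], [11, 20, 170], [388.1, 240.4])]
scene [([62, 12], [27, 26, 326], [290.0, 195.6]), ([10, 15], [17, 15, 151], [233.1, 192.1])]
```

View pics/crop.png

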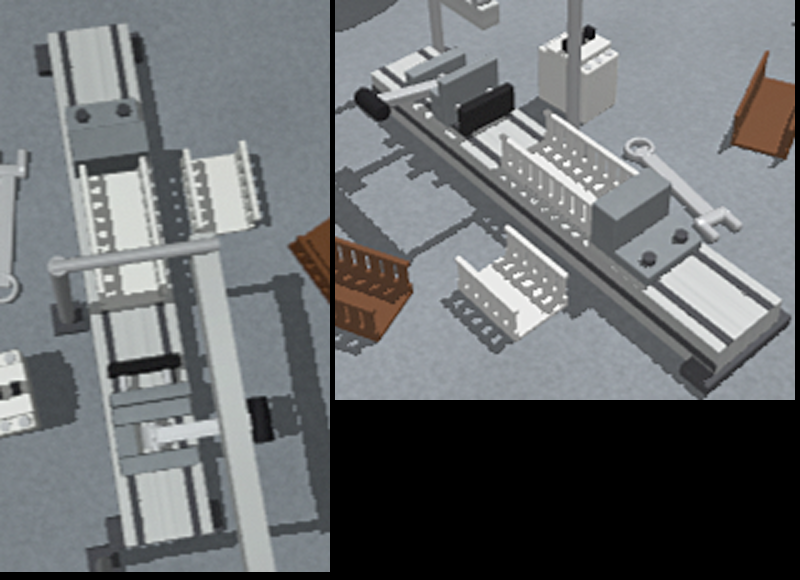

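The crop confirms it: the white duct on the bed, touching the end block (crop 125,230), is the one to clamp. The loose white one on the bench is the offcut. The brown bits are distractors.

```bash
python3 - <<'E'
from h import *
T=load("top0");S=load("scene0")
np.set_printoptions(precision=4,suppress=True)
h,e=tri(T,(388.1,240.4),S,(233.1,192.1));p,e2=tri(T,(335.2,215.7),S,(290,195.6))
print("handle",h,e,"pad",p,e2)
C=[onz(T,u,.04) for u in((292.7,65.9),(329.1,61.4),(366.4,290.9),(327.7,297.7))]
for c in C:print("bed",c)
print("len",np.linalg.norm((C[0]+C[1]-C[2]-C[3])/2),"wid",np.linalg.norm(C[0]-C[1]),np.linalg.norm(C[2]-C[3]))
ax=(C[0]+C[1]-C[2]-C[3])[:2];yaw=np.arctan2(ax[1],ax[0]);o=sum(C)[:2]/4
ex=np.array([np.cos(yaw),np.sin(yaw)]);ey=np.array([-ex[1],ex[0]])
print("yaw",yaw,"o",o)
J=lambda P:np.array([(P[:2]-o)@ex,(P[:2]-o)@ey,P[2]])
print("handle jig",J(h),"pad jig",J(p))
for u in((299,209),(321.5,197.5)):print("duct end scene",J(onz(S,u,.08)))
for u in((312.3,187.5),(347,182.5)):print("duct end top",J(onz(T,u,.08)))
for u in((306,122),(337,119)): print("duct far top",J(onz(T,u,.08)))
E
```

```text
handle [ 0.5124 -0.0978  0.0785] 0.00011659972322035626 pad [0.5606 0.0037 0.0596] 0.0006611565807440973
bed [0.8888 0.0976 0.04  ]
bed [0.9017 0.0183 0.04  ]
bed [ 0.413  -0.0607  0.04  ]
bed [0.3992 0.0165 0.04  ]
len 0.4956378170682698 wid 0.08033760421823616 0.07842206297039289
yaw 0.16214136178613217 o [0.6507 0.0179]
handle jig [-0.1552 -0.0919  0.0785] pad jig [-0.0912  0.0005  0.0596]
duct end scene [-0.0271 -0.0274  0.08  ]
duct end scene [-0.0254  0.0274  0.08  ]
duct end top [-0.0313  0.0383  0.08  ]
duct end top [-0.0313 -0.0308  0.08  ]
duct far top [0.1031 0.0314 0.08  ]
duct far top [ 0.1007 -0.0317  0.08  ]
```

```bash
cat >> h.py <<'E'
yaw=0.162;O=np.array([.6507,.0179]);ex=np.array([np.cos(yaw),np.sin(yaw),0]);ey=np.array([-np.sin(yaw),np.cos(yaw),0]);ez=np.array([0,0,1.])
def W(x,y,z):return np.r_[O,0]+x*ex+y*ey+z*ez
def tool(lean,s):
    z=np.sin(lean)*ey-np.cos(lean)*ez;y=s*ex;return np.c_[np.cross(y,z),y,z]
def handle(jx,th):  # jig x of hinge, lever angle
    a=th+np.deg2rad(10);return W(jx,-.095*np.cos(a),.058+.095*np.sin(a))
def rot(s):q=s["ee_rot"];return R.from_quat([q[1],q[2],q[3],q[0]])
E
python3 - <<'E'
from h import *
from rig import get_state
np.set_printoptions(precision=3,suppress=True)
s=get_state();R0=rot(s)
for lean in(45,55):
  for sg in(1,-1):
    M=tool(np.deg2rad(lean),sg);dv=(R.from_matrix(M)*R0.inv()).as_rotvec()
    print(lean,sg,"delta",dv,"dir",M[:,2],"quatrot deg",np.rad2deg(np.linalg.norm(dv)))
    for q1,q23 in((-.45,1.9),(-.65,1.9),(-.55,2.2)):
      A=(R.from_euler("z",q1)*R.from_euler("y",q23)).inv()*R.from_matrix(M)
      e=A.as_euler("ZYZ");w=lambda a:(a+np.pi)%(2*np.pi)-np.pi
      print("   ",q1,q23,"q4,5,6",e[0],e[1],w(e[2]-np.pi/2))
h=handle(-.1552,0)
print("handle",h,"up",handle(-.1552,.9),"pos",s["position"])
T=load("top0");print("brown jig",[( (onz(T,u,.04)[:2]-O)@ex[:2],(onz(T,u,.04)[:2]-O)@ey[:2]) for u in((402,160),(433,209),(465,190))])
E
```

```text
45 1 delta [ 0.742 -0.396  1.229] dir [-0.114  0.698 -0.707] quatrot deg 85.31410245729944
    -0.45 1.9 q4,5,6 0.6260201890293986 1.7272555724697174 -0.6695111144551813
    -0.65 1.9 q4,5,6 0.5275626450706538 1.8306794175999197 -0.8315597238240815
    -0.55 2.2 q4,5,6 0.5654629116302005 1.528165632365666 -0.9114071114023368
45 -1 delta [ 0.422  0.798 -1.733] dir [-0.114  0.698 -0.707] quatrot deg 111.92781800917633
    -0.45 1.9 q4,5,6 0.6260201890293986 1.7272555724697174 2.472081539134612
    -0.65 1.9 q4,5,6 0.5275626450706539 1.8306794175999197 2.310032929765711
    -0.55 2.2 q4,5,6 0.5654629116302006 1.528165632365666 2.2301855421874563
55 1 delta [ 0.905 -0.483  1.193] dir [-0.132  0.808 -0.574] quatrot deg 90.15819682635478
    -0.45 1.9 q4,5,6 0.7674994354528042 1.833719720959045 -0.6399721598955797
    -0.65 1.9 q4,5,6 0.6542163137933833 1.9574353088948426 -0.7911974375808808
    -0.55 2.2 q4,5,6 0.6725350694372056 1.6660911880981715 -0.908578586342248
55 -1 delta [ 0.514  0.971 -1.679] dir [-0.132  0.808 -0.574] quatrot deg 114.98190688204487
    -0.45 1.9 q4,5,6 0.7674994354528042 1.8337197209590448 2.5016204936942135
    -0.65 1.9 q4,5,6 0.654216313793383 1.9574353088948426 2.350395216008912
    -0.55 2.2 q4,5,6 0.6725350694372059 1.6660911880981715 2.233014067247545
handle [ 0.513 -0.099  0.074] up [ 0.505 -0.052  0.142] pos [ 0.24  -0.522  0.231]
brown jig [(np.float64(0.006635641019249767), np.float64(-0.15905084534789088)), (np.float64(-0.10538970990006559), np.float64(-0.2042487366758926)), (np.float64(-0.07589024983751086), np.float64(-0.27927466029422215))]
```

Call:
send_rows --increments '[{"gripper": -0.5,"linear": [0.1,0.0,0.05],"delta_rot": [0.113,-0.06,0.149]},{"gripper": -0.5,"linear": [0.12,0.03,0.07],"delta_rot": [0.226,-0.12,0.298]},{"gripper": -0.5,"linear": [0.15,0.06,0.07],"delta_rot": [0.339,-0.181,0.447]},{"gripper": -0.5,"linear": [0.18,0.1,0.07],"delta_rot": [0.452,-0.241,0.596]},{"gripper": -0.5,"linear": [0.21,0.14,0.07],"delta_rot": [0.565,-0.302,0.745]},{"gripper": -0.5,"linear": [0.24,0.18,0.06],"delta_rot": [0.678,-0.362,0.895]},{"gripper": -0.5,"linear": [0.27,0.22,0.03],"delta_rot": [0.791,-0.422,1.044]},{"gripper": -0.5,"linear": [0.29,0.26,-0.01],"delta_rot": [0.905,-0.483,1.193]}]'

```text
clock: 0.9
position: [0.5131, -0.2932, 0.2474]
ee_rot: [-0.279, 0.713, 0.597, 0.24]
contact_force: [-0.0, -1.2, -0.2]
width: 0.0643
gripper_force: 0.0
```

```bash
cat > st.py <<'E'
from h import *
from rig import get_state
import sys
np.set_printoptions(precision=4,suppress=True)
s=get_state();M=tool(np.deg2rad(55),1)
print("t",s["clock"],"q",s["qpos"],"p",s["position"],"F jig",[float(round(s["contact_force"]@a,2)) for a in(ex,ey,ez)],"w",s["width"],s["gripper_force"])
r=rot(s);print("rot err",(R.from_matrix(M)*r.inv()).as_rotvec(),"tool z",r.as_matrix()[:,2])
g=s["position"]-.022*r.as_matrix()[:,2];d=g-np.r_[O,0];print("grip jig",d@ex,d@ey,d[2])
E
python3 st.py
```

```text
t 0.9 q [-0.9099  0.5775  1.2143  0.476   1.9413 -0.6964] p [ 0.5131 -0.2932  0.2474] F jig [-0.21, -1.19, -0.21] w 0.06427054440281195 0.0
rot err [ 0.2148 -0.1077  0.2808] tool z [ 0.0089  0.6844 -0.729 ]
grip jig -0.1885790658181661 -0.2996714744838785 0.26348076236499474
```

Call:
send_rows --increments '[{"gripper": -0.5,"linear": [0.01,0.02,-0.02],"delta_rot": [0.1,-0.05,0.13]},{"gripper": -0.5,"linear": [0.01,0.04,-0.04],"delta_rot": [0.2,-0.1,0.26]},{"gripper": -0.5,"linear": [0.015,0.06,-0.06],"delta_rot": [0.2,-0.1,0.26]},{"gripper": -0.5,"linear": [0.015,0.07,-0.08],"delta_rot": [0.2,-0.1,0.26]},{"gripper": -0.5,"linear": [0.015,0.07,-0.08],"delta_rot": [0.2,-0.1,0.26]}]'

```text
clock: 1.4
position: [0.5256, -0.222, 0.164]
ee_rot: [-0.352, 0.587, 0.668, 0.293]
contact_force: [-1.2, -0.1, 0.5]
width: 0.0645
gripper_force: 0.0
```

```bash
python3 st.py
```

```text
t 1.4 q [-0.8242  0.7149  1.3037  0.5083  1.9367 -0.9763] p [ 0.5256 -0.222   0.164 ] F jig [-1.21, 0.06, 0.46] w 0.06446670082857124 0.0
rot err [ 0.0115 -0.0193  0.0222] tool z [-0.1253  0.8047 -0.5803]
grip jig -0.16225277959060205 -0.2344656390278808 0.17678063736069474
```

Call:
send_rows --increments '[{"gripper": -0.5,"linear": [0.0,0.03,-0.022],"delta_rot": [0.011,-0.019,0.022]},{"gripper": -0.5,"linear": [-0.004,0.06,-0.044],"delta_rot": [0.011,-0.019,0.022]},{"gripper": -0.5,"linear": [-0.008,0.09,-0.065],"delta_rot": [0.011,-0.019,0.022]},{"gripper": -0.5,"linear": [-0.012,0.11,-0.08],"delta_rot": [0.011,-0.019,0.022]},{"gripper": -0.5,"linear": [-0.014,0.125,-0.09],"delta_rot": [0.011,-0.019,0.022]},{"gripper": -0.5,"linear": [-0.016,0.14,-0.101],"delta_rot": [0.011,-0.019,0.022]},{"gripper": -0.5,"linear": [-0.016,0.14,-0.101],"delta_rot": [0.011,-0.019,0.022]}]'

```text
clock: 2.1
position: [0.5098, -0.0831, 0.0663]
ee_rot: [-0.349, 0.575, 0.677, 0.299]
contact_force: [0.2, -0.9, 0.3]
width: 0.064
gripper_force: 0.0
```

```bash
python3 st.py; python3 - <<'E'
from h import *
from rig import optics
o=[]
for n,(x0,y0,x1,y1) in(("top",(290,170,450,300)),("scene",(180,130,340,260))):
    d=optics.get_image(n);pickle.dump(d,open(n+"1.pkl","wb"));o.append(cv2.resize(d["pixels"][y0:y1,x0:x1],None,fx=2.5,fy=2.5,interpolation=cv2.INTER_CUBIC))
cv2.imwrite("pics/g1.png",np.hstack(o))
E
```

```text
t 2.1 q [-0.6986  0.7095  1.6363  0.5644  1.6079 -1.0881] p [ 0.5098 -0.0831  0.0663] F jig [0.07, -0.89, 0.3] w 0.06398855588745964 0.0
rot err [0.0038 0.0041 0.001 ] tool z [-0.129   0.8064 -0.5772]
grip jig -0.15544275452042275 -0.09486565570593894 0.07902655936172584
```

View pics/g1.png

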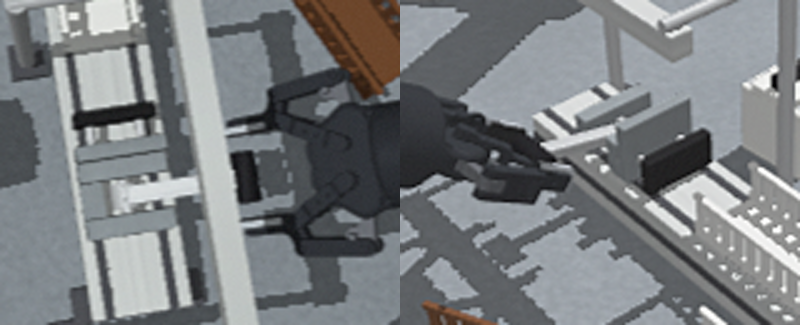

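The fingers straddle the handle: in the top half it is at (245,178), with fingers at rows 125 and 228, and it is centred. Closing now.

Call:
send_rows --increments '[{"gripper": -0.2,"linear": [0,0.001,-0.002],"delta_rot": [0,0,0]},{"gripper": 0.5,"linear": [0,0.001,-0.002],"delta_rot": [0,0,0]},{"gripper": 1,"linear": [0,0.001,-0.002],"delta_rot": [0,0,0]},{"gripper": 1,"linear": [0,0.001,-0.002],"delta_rot": [0,0,0]},{"gripper": 1,"linear": [0,0.001,-0.002],"delta_rot": [0,0,0]},{"gripper": 1,"linear": [0,0.001,-0.002],"delta_rot": [0,0,0]}]' --newtons 30

```text
clock: 2.8
position: [0.5099, -0.0846, 0.0642]
ee_rot: [-0.348, 0.575, 0.677, 0.298]
contact_force: [-2.8, -3.0, 1.8]
width: 0.0393
gripper_force: 31.1
```

```bash
python3 st.py; python3 - <<'E'
from h import *
h0=handle(-.1552,0)
for th in np.linspace(0,.9,10):print(round(th,2),(handle(-.1552,th)-h0).round(4))
E
```

```text
t 2.8 q [-0.6999  0.7115  1.6359  0.5626  1.6041 -1.09  ] p [ 0.5099 -0.0846  0.0642] F jig [-3.21, -2.51, 1.79] w 0.039296833070330814 31.079118847846985
rot err [0.0067 0.0052 0.0013] tool z [-0.128   0.8047 -0.5796]
grip jig -0.15555916261204916 -0.09641403377807656 0.07696167482395924
0.0 [0. 0. 0.]
0.1 [-0.0003  0.0021  0.0093]
0.2 [-0.0008  0.0051  0.0183]
0.3 [-0.0015  0.0089  0.0269]
0.4 [-0.0022  0.0136  0.0351]
0.5 [-0.0031  0.0191  0.0428]
0.6 [-0.0041  0.0253  0.0499]
0.7 [-0.0053  0.0322  0.0564]
0.8 [-0.0065  0.0397  0.0621]
0.9 [-0.0078  0.0477  0.067 ]
```

Call:
send_rows --increments '[{"gripper": 1,"linear": [0.0,0.001,0.005],"delta_rot": [0,0,0]},{"gripper": 1,"linear": [0.0,0.002,0.009],"delta_rot": [0,0,0]},{"gripper": 1,"linear": [-0.001,0.004,0.014],"delta_rot": [0,0,0]},{"gripper": 1,"linear": [-0.001,0.005,0.018],"delta_rot": [0,0,0]},{"gripper": 1,"linear": [-0.001,0.007,0.023],"delta_rot": [0,0,0]},{"gripper": 1,"linear": [-0.0015,0.009,0.027],"delta_rot": [0,0,0]}]' --newtons 40

```text
clock: 3.4
position: [0.5083, -0.0753, 0.0902]
ee_rot: [-0.348, 0.576, 0.678, 0.297]
contact_force: [-4.5, -5.2, -6.6]
width: 0.039
gripper_force: 42.1
```

```bash
python3 st.py
```

```text
t 3.4 q [-0.6898  0.6711  1.6373  0.5689  1.6319 -1.0625] p [ 0.5083 -0.0753  0.0902] F jig [-5.28, -4.37, -6.62] w 0.03900782560222376 42.1284145116806
rot err [0.0088 0.0045 0.0007] tool z [-0.129   0.8034 -0.5813]
grip jig -0.15562906779400038 -0.08690694076533204 0.10294261201334606
```

Call:
send_rows --increments '[{"gripper": 1,"linear": [-0.0005,0.005,0.008],"delta_rot": [0,0,0]},{"gripper": 1,"linear": [-0.001,0.01,0.016],"delta_rot": [0,0,0]},{"gripper": 1,"linear": [-0.002,0.016,0.023],"delta_rot": [0,0,0]},{"gripper": 1,"linear": [-0.004,0.023,0.0295],"delta_rot": [0,0,0]},{"gripper": 1,"linear": [-0.005,0.031,0.035],"delta_rot": [0,0,0]},{"gripper": 1,"linear": [-0.006,0.037,0.039],"delta_rot": [0,0,0]},{"gripper": 1,"linear": [-0.006,0.037,0.039],"delta_rot": [0,0,0]}]'

```text
clock: 4.1
position: [0.5018, -0.0367, 0.1317]
ee_rot: [-0.349, 0.574, 0.677, 0.299]
contact_force: [-4.4, -4.7, 0.7]
width: 0.0391
gripper_force: 42.1
```

```bash
python3 st.py; python3 - <<'E'
from h import *
from rig import optics
o=[]
for n,(x0,y0,x1,y1) in(("top",(290,170,450,300)),("scene",(180,80,340,210))):
    d=optics.get_image(n);pickle.dump(d,open(n+"2.pkl","wb"));o.append(cv2.resize(d["pixels"][y0:y1,x0:x1],None,fx=2.5,fy=2.5,interpolation=cv2.INTER_CUBIC))
cv2.imwrite("pics/g2.png",np.hstack(o))
E
```

```text
t 4.1 q [-0.6503  0.5942  1.6723  0.6003  1.654  -1.0154] p [ 0.5018 -0.0367  0.1317] F jig [-5.07, -3.9, 0.73] w 0.039090198940798335 42.13375747203827
rot err [ 0.0047  0.0047 -0.0001] tool z [-0.1295  0.8057 -0.5779]
grip jig -0.1557675883322785 -0.04787884562898378 0.14438071720970508
```

View pics/g2.png

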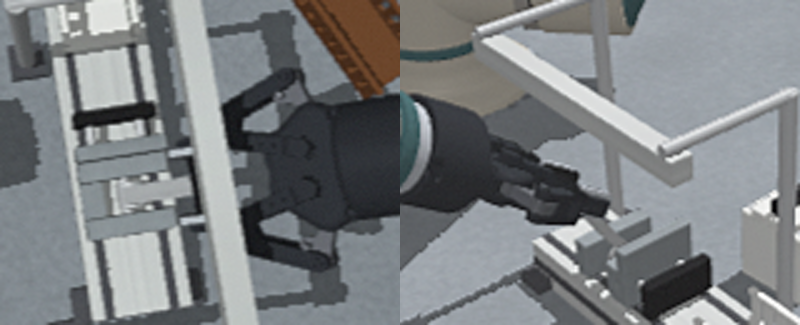

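The lever is up and held in the fingers, with the gripper clear of the bar. Sliding the jaw.

Call:
send_rows --increments '[{"gripper": 1,"linear": [0.0049,0.0008,0],"delta_rot": [0,0,0]},{"gripper": 1,"linear": [0.0118,0.0019,0],"delta_rot": [0,0,0]},{"gripper": 1,"linear": [0.0188,0.0031,0],"delta_rot": [0,0,0]},{"gripper": 1,"linear": [0.0257,0.0042,0],"delta_rot": [0,0,0]},{"gripper": 1,"linear": [0.0326,0.0053,0],"delta_rot": [0,0,0]},{"gripper": 1,"linear": [0.0395,0.0064,0],"delta_rot": [0,0,0]},{"gripper": 1,"linear": [0.0444,0.0073,0],"delta_rot": [0,0,0]},{"gripper": 1,"linear": [0.0464,0.0076,0],"delta_rot": [0,0,0]}]'

```text
clock: 5.0
position: [0.5477, -0.0293, 0.1315]
ee_rot: [-0.35, 0.574, 0.677, 0.299]
contact_force: [-6.8, -5.6, 1.5]
width: 0.0394
gripper_force: 42.2
```

```bash
python3 st.py; python3 - <<'E'
from h import *
from rig import optics
d=optics.get_image("scene");pickle.dump(d,open("scene3.pkl","wb"))
t=optics.get_image("top");pickle.dump(t,open("top3.pkl","wb"))
print(dark(t,(312,150,350,220),45));print(dark(d,(280,170,340,235),45))
o=[cv2.resize(d["pixels"][150:260,250:370],None,fx=4,fy=4,interpolation=cv2.INTER_CUBIC),cv2.resize(t["pixels"][130:240,290:365],None,fx=4,fy=4,interpolation=cv2.INTER_CUBIC)]
cv2.imwrite("pics/g3.png",np.hstack(o))
E
```

```text
t 5.0 q [-0.5998  0.6363  1.5803  0.637   1.6743 -0.9533] p [ 0.5477 -0.0293  0.1315] F jig [-7.64, -4.39, 1.5] w 0.039426761395501005 42.24294304847717
rot err [ 0.0031  0.0028 -0.0011] tool z [-0.1314  0.8065 -0.5764]
grip jig -0.1092243416176079 -0.04792770047256373 0.14418485014562124
[([4, 38], [32, 12, 206], [331.2, 192.8])]
[([11, 24], [28, 26, 266], [305.5, 206.0])]
```

View pics/g3.png

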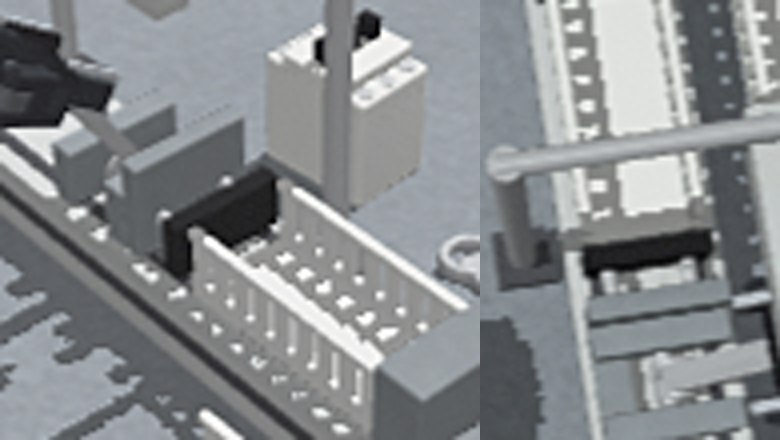

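The pad is just short of the duct end (scene crop 190,240), with about 10 mm left. Creeping from here while watching the force.

Call:
send_rows --increments '[{"gripper": 1,"linear": [0.0015,0.0002,0],"delta_rot": [0,0,0]},{"gripper": 1,"linear": [0.003,0.0005,0],"delta_rot": [0,0,0]},{"gripper": 1,"linear": [0.004,0.0006,0],"delta_rot": [0,0,0]},{"gripper": 1,"linear": [0.005,0.0008,0],"delta_rot": [0,0,0]}]'

```text
clock: 5.5
position: [0.5523, -0.0285, 0.1315]
ee_rot: [-0.35, 0.574, 0.677, 0.299]
contact_force: [-6.5, -4.6, 0.8]
width: 0.0394
gripper_force: 42.2
```

Call:
send_rows --increments '[{"gripper": 1,"linear": [0.001,0.0002,0],"delta_rot": [0,0,0]},{"gripper": 1,"linear": [0.002,0.0003,0],"delta_rot": [0,0,0]}]'

```text
clock: 5.7
position: [0.5543, -0.0282, 0.1315]
ee_rot: [-0.35, 0.574, 0.677, 0.299]
contact_force: [-6.5, -5.5, -0.1]
width: 0.0394
gripper_force: 42.2
```

Call:
send_rows --increments '[{"gripper": 1,"linear": [0.001,0.0002,0],"delta_rot": [0,0,0]},{"gripper": 1,"linear": [0.002,0.0003,0],"delta_rot": [0,0,0]}]'

```text
clock: 5.9
position: [0.5558, -0.028, 0.1315]
ee_rot: [-0.351, 0.574, 0.677, 0.298]
contact_force: [-7.9, -5.4, 1.0]
width: 0.0394
gripper_force: 42.2
```

Call:
send_rows --increments '[{"gripper": 1,"linear": [0.001,0.0002,0],"delta_rot": [0,0,0]},{"gripper": 1,"linear": [0.002,0.0003,0],"delta_rot": [0,0,0]}]'

```text
clock: 6.1
position: [0.5574, -0.0277, 0.1315]
ee_rot: [-0.351, 0.574, 0.677, 0.298]
contact_force: [-8.9, -6.1, 0.9]
width: 0.039
gripper_force: 42.2
```

```bash
python3 st.py
```

```text
t 6.1 q [-0.5893  0.6461  1.5588  0.6435  1.6802 -0.9387] p [ 0.5574 -0.0277  0.1315] F jig [-9.73, -4.57, 0.92] w 0.03902693198571211 42.24762439727783
rot err [ 0.0028  0.0009 -0.0021] tool z [-0.1333  0.8066 -0.5759]
grip jig -0.09938136392060468 -0.047919833708068106 0.14419876034610332
```

Call:
send_rows --increments '[{"gripper": 1,"linear": [0.001,0.0002,0],"delta_rot": [0,0,0]},{"gripper": 1,"linear": [0.002,0.0003,0],"delta_rot": [0,0,0]}]'

```text
clock: 6.3
position: [0.5589, -0.0274, 0.1315]
ee_rot: [-0.352, 0.574, 0.677, 0.298]
contact_force: [-10.0, -6.1, 1.1]
width: 0.0392
gripper_force: 42.3
```

Call:
send_rows --increments '[{"gripper": 1,"linear": [0.001,0.0002,0],"delta_rot": [0,0,0]},{"gripper": 1,"linear": [0.0015,0.0002,0],"delta_rot": [0,0,0]}]'

```text
clock: 6.5
position: [0.5599, -0.0272, 0.1316]
ee_rot: [-0.352, 0.574, 0.677, 0.297]
contact_force: [-10.9, -6.5, 2.1]
width: 0.039
gripper_force: 42.3
```

```bash
python3 st.py; python3 - <<'E'
from h import *
from rig import optics
d=optics.get_image("scene");pickle.dump(d,open("scene4.pkl","wb"))
t=optics.get_image("top");pickle.dump(t,open("top4.pkl","wb"))
for n in "034":
  T=load("top"+n);S=load("scene"+n)
  print(n,dark(T,(312,150,352,225),45),dark(S,(270,170,340,235),45))
o=[cv2.resize(d["pixels"][150:260,250:370],None,fx=4,fy=4,interpolation=cv2.INTER_CUBIC),cv2.resize(t["pixels"][130:240,290:365],None,fx=4,fy=4,interpolation=cv2.INTER_CUBIC)]
cv2.imwrite("pics/g4.png",np.hstack(o))
E
```

```text
t 6.5 q [-0.5861  0.6492  1.5521  0.6445  1.6831 -0.934 ] p [ 0.5599 -0.0272  0.1316] F jig [-11.84, -4.65, 2.1] w 0.038974340926501524 42.31475472450256
rot err [ 0.0026 -0.0008 -0.0035] tool z [-0.1354  0.8065 -0.5756]
grip jig -0.09680710101571995 -0.0478838020221578 0.14421584218595532
0 [([7, 61], [33, 11, 184], [335.2, 215.7])] [([7, 12], [27, 26, 326], [290.0, 195.6])]
3 [([4, 38], [32, 12, 206], [331.2, 192.8])] [([0, 1], [8, 7, 23], [274.1, 174.0]), ([21, 24], [28, 26, 266], [305.5, 206.0])]
4 [([3, 34], [32, 12, 213], [330.7, 189.5])] [([0, 0], [5, 7, 21], [271.8, 173.0]), ([0, 4], [12, 7, 32], [276.6, 177.4]), ([23, 26], [27, 25, 260], [308.1, 206.5])]
```

View pics/g4.png

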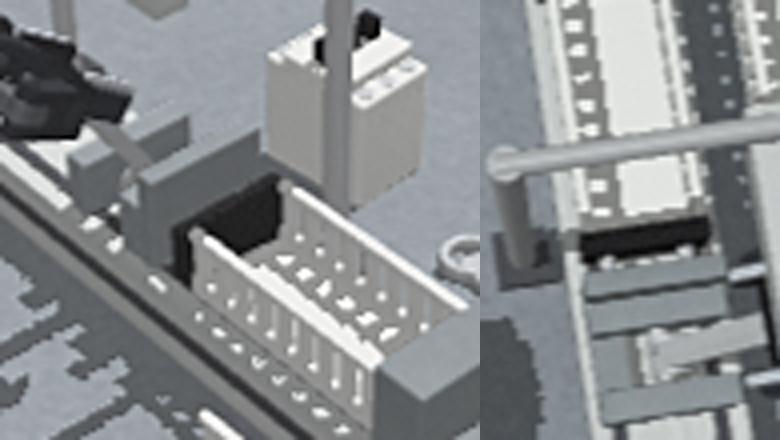

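The pad is seated against the duct end (crop 185,240). The force rose about 4.5 N over friction and the travel since contact is about 5 mm, so the compression is right. Now lowering the lever along its arc.

Call:
send_rows --increments '[{"gripper": 1,"linear": [0.0013,-0.008,-0.005],"delta_rot": [0,0,0]},{"gripper": 1,"linear": [0.0025,-0.0155,-0.0106],"delta_rot": [0,0,0]},{"gripper": 1,"linear": [0.0037,-0.0224,-0.0171],"delta_rot": [0,0,0]},{"gripper": 1,"linear": [0.0047,-0.0286,-0.0242],"delta_rot": [0,0,0]},{"gripper": 1,"linear": [0.0056,-0.0341,-0.0319],"delta_rot": [0,0,0]},{"gripper": 1,"linear": [0.0063,-0.0388,-0.0401],"delta_rot": [0,0,0]},{"gripper": 1,"linear": [0.007,-0.0426,-0.0487],"delta_rot": [0,0,0]},{"gripper": 1,"linear": [0.0075,-0.0456,-0.0577],"delta_rot": [0,0,0]}]'

```text
clock: 7.4
position: [0.567, -0.0701, 0.0777]
ee_rot: [-0.355, 0.572, 0.676, 0.301]
contact_force: [-10.6, -3.5, 11.3]
width: 0.0393
gripper_force: 44.6
```

```bash
python3 st.py
```

```text
t 7.4 q [-0.6329  0.7466  1.5144  0.6152  1.6655 -1.0005] p [ 0.567  -0.0701  0.0777] F jig [-11.05, -1.73, 11.31] w 0.03929689771090972 44.64080572128296
rot err [-0.0084 -0.0012 -0.0044] tool z [-0.1364  0.8126 -0.5666]
grip jig -0.09672725587803088 -0.09148082780536024 0.0902071783220664
```

Call:
send_rows --increments '[{"gripper": 1,"linear": [0.0002,-0.001,-0.004],"delta_rot": [0,0,0]},{"gripper": 1,"linear": [0.0003,-0.0018,-0.008],"delta_rot": [0,0,0]},{"gripper": 1,"linear": [0.0004,-0.0024,-0.011],"delta_rot": [0,0,0]},{"gripper": 1,"linear": [0.0004,-0.0024,-0.013],"delta_rot": [0,0,0]},{"gripper": 1,"linear": [0.0004,-0.0024,-0.013],"delta_rot": [0,0,0]}]'

```text
clock: 7.9
position: [0.5676, -0.0736, 0.0638]
ee_rot: [-0.354, 0.572, 0.676, 0.3]
contact_force: [-10.1, -5.0, 8.3]
width: 0.0396
gripper_force: 44.9
```

```bash
python3 st.py
```

```text
t 7.9 q [-0.6358  0.7639  1.5166  0.611   1.6477 -1.0131] p [ 0.5676 -0.0736  0.0638] F jig [-10.76, -3.29, 8.28] w 0.03957001386816099 44.851659536361694
rot err [-0.0051 -0.0007 -0.0036] tool z [-0.1355  0.8108 -0.5694]
grip jig -0.09665170398853164 -0.09495332827169464 0.07630231318538541
```

Call:
send_rows --increments '[{"gripper": 1,"linear": [0,0,-0.002],"delta_rot": [0,0,0]},{"gripper": 1,"linear": [0,0,-0.004],"delta_rot": [0,0,0]},{"gripper": 1,"linear": [0,0,-0.004],"delta_rot": [0,0,0]}]'

```text
clock: 8.2
position: [0.5678, -0.0741, 0.0605]
ee_rot: [-0.354, 0.572, 0.676, 0.3]
contact_force: [-10.7, -9.0, 12.5]
width: 0.0393
gripper_force: 45.6
```

```bash
python3 st.py
```

```text
t 8.2 q [-0.6364  0.768   1.5175  0.6105  1.6435 -1.0168] p [ 0.5678 -0.0741  0.0605] F jig [-12.0, -7.15, 12.49] w 0.03931294277042596 45.56351065635681
rot err [-0.0049 -0.0001 -0.0036] tool z [-0.1351  0.8107 -0.5696]
grip jig -0.09661507319092226 -0.0955193941186423 0.07303745022232869
```

Call:
send_rows --increments '[{"gripper": 1,"linear": [0,0,-0.002],"delta_rot": [0,0,0]},{"gripper": 1,"linear": [0,0,-0.004],"delta_rot": [0,0,0]},{"gripper": 1,"linear": [0,0,-0.004],"delta_rot": [0,0,0]}]'

```text
clock: 8.5
position: [0.5678, -0.0741, 0.0602]
ee_rot: [-0.355, 0.571, 0.676, 0.302]
contact_force: [-11.3, -12.5, 25.3]
width: 0.039
gripper_force: 46.8
```

```bash
python3 st.py; python3 - <<'E'
from h import *
from rig import optics
d=optics.get_image("scene");pickle.dump(d,open("scene5.pkl","wb"))
t=optics.get_image("top");pickle.dump(t,open("top5.pkl","wb"))
o=[cv2.resize(d["pixels"][150:260,220:340],None,fx=3.3,fy=3.3,interpolation=cv2.INTER_CUBIC),cv2.resize(t["pixels"][150:260,300:420],None,fx=3.3,fy=3.3,interpolation=cv2.INTER_CUBIC)]
cv2.imwrite("pics/g5.png",np.hstack(o))
E
```

```text
t 8.5 q [-0.6375  0.7703  1.5173  0.6126  1.6454 -1.0203] p [ 0.5678 -0.0741  0.0602] F jig [-13.17, -10.54, 25.27] w 0.0390474724219377 46.7802768945694
rot err [-0.0094  0.0011 -0.0039] tool z [-0.1346  0.8133 -0.5661]
grip jig -0.09657441469920525 -0.09555992590753061 0.07263302079282065
```

View pics/g5.png

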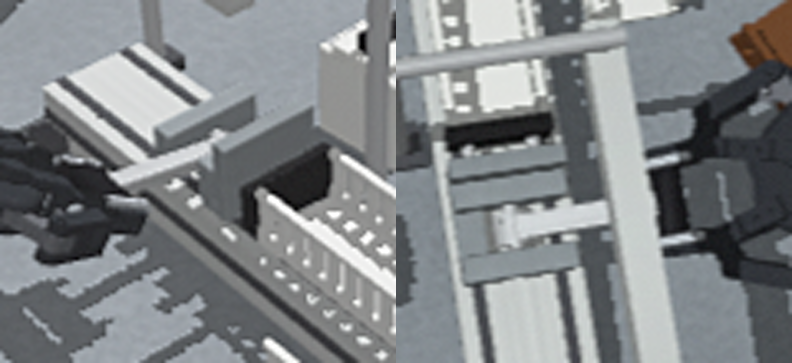

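The force climbed to 25 N with no further travel, so the lever is at its down stop. Releasing and backing out along the tool axis.

Call:
send_rows --increments '[{"gripper": -0.1,"linear": [0,0,0.002],"delta_rot": [0,0,0]},{"gripper": -0.4,"linear": [0,0,0.003],"delta_rot": [0,0,0]},{"gripper": -0.4,"linear": [0,0,0.004],"delta_rot": [0,0,0]},{"gripper": -0.4,"linear": [0,0,0.004],"delta_rot": [0,0,0]},{"gripper": -0.4,"linear": [0,0,0.004],"delta_rot": [0,0,0]}]'

```text
clock: 9.1
position: [0.572, -0.0748, 0.0551]
ee_rot: [-0.349, 0.575, 0.677, 0.299]
contact_force: [0.0, 0.3, -0.5]
width: 0.0597
gripper_force: 0.0
```

Call:
send_rows --increments '[{"gripper": -0.4,"linear": [0.001,-0.008,0.009],"delta_rot": [0,0,0]},{"gripper": -0.4,"linear": [0.004,-0.024,0.02],"delta_rot": [0,0,0]},{"gripper": -0.4,"linear": [0.007,-0.045,0.035],"delta_rot": [0,0,0]},{"gripper": -0.4,"linear": [0.01,-0.07,0.053],"delta_rot": [0,0,0]},{"gripper": -0.4,"linear": [0.013,-0.1,0.08],"delta_rot": [0,0,0]},{"gripper": -0.4,"linear": [0.015,-0.13,0.11],"delta_rot": [0,0,0]},{"gripper": -0.4,"linear": [0.0,-0.16,0.15],"delta_rot": [0,0,0]},{"gripper": -0.4,"linear": [0.0,-0.16,0.15],"delta_rot": [0,0,0]}]'

```text
clock: 9.9
position: [0.5717, -0.2399, 0.2099]
ee_rot: [-0.344, 0.576, 0.678, 0.3]
contact_force: [0.3, -0.3, 0.0]
width: 0.0599
gripper_force: 0.0
```

```bash
python3 st.py; python3 - <<'E'
from h import *
from rig import optics
d=optics.get_image("scene");pickle.dump(d,open("scene6.pkl","wb"))
t=optics.get_image("top");pickle.dump(t,open("top6.pkl","wb"))
print(dark(t,(312,150,410,260),45),dark(d,(220,170,340,235),45))
a=[x for x in dark(t,(370,190,400,240),45)];b=dark(d,(235,185,275,225),45);print(a,b)
if a and b:
    a=max(a,key=lambda r:r[1][2])[2];b=max(b,key=lambda r:r[1][2])[2];p,e=tri(t,a,d,b);q=p-np.r_[O,0];print("handle jig",q@ex,q@ey,p[2],e)
o=[cv2.resize(d["pixels"][140:270,220:360],None,fx=2.8,fy=2.8,interpolation=cv2.INTER_CUBIC),cv2.resize(t["pixels"][130:260,280:420],None,fx=2.8,fy=2.8,interpolation=cv2.INTER_CUBIC)]
cv2.imwrite("pics/g6.png",np.hstack(o))
E
```

```text
t 9.9 q [-0.7982  0.7412  1.1203  0.5638  2.0539 -0.9005] p [ 0.5717 -0.2399  0.2099] F jig [0.24, -0.35, 0.01] w 0.05988090060341986 0.0
rot err [0.011  0.0118 0.0047] tool z [-0.1215  0.8027 -0.5839]
grip jig -0.11979152448883344 -0.2595729547368796 0.22276428107171203
[([3, 34], [32, 12, 219], [330.7, 189.5]), ([65, 51], [12, 20, 161], [382.9, 210.7])] [([73, 24], [27, 27, 265], [308.0, 206.4]), ([21, 30], [19, 16, 165], [249.8, 207.5])]
[([7, 11], [12, 20, 161], [382.9, 210.7])] [([6, 15], [19, 16, 165], [249.8, 207.5])]
handle jig -0.09643497490015084 -0.0923442261767426 0.07587752701827322 0.00018087880178728206
```

View pics/g6.png

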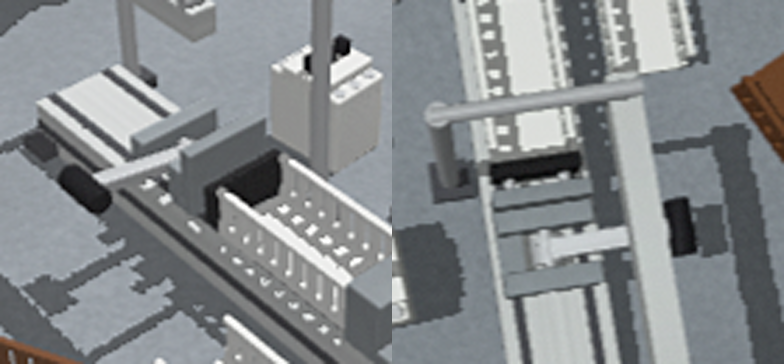

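The lever is down (handle at z = 76 mm, against 78.5 mm measured at the start). The jaw has held its position, the pad is in about 5 mm, and the gripper is clear.

```bash
python3 -c "
from rig import sign_off
print(sign_off())"
```

```text
the job is handed in; nothing more can be done
None
```

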